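# Hold the spring door of a curing cabinet open with its T-handle key

## Robot

A 7-joint arm with a two-finger parallel gripper is mounted at the origin on the work surface. World frame = base frame: x ahead of the robot, y to its left, z up, the work surface at z = 0. Lengths are in m, angles in rad, forces in N, time in s.
With the tool pointing down it reaches from about 0.425 to 0.875 m from the base axis. Payload 4.7 kg.
Tool frame: the origin (TCP) lies at the very end of the fingers, on their centre line; the grasp point (between the pads) lies 19 mm behind it; z points along the fingers, y is the line along which they close (so a half turn about z gives the same grasp; the last joint's range is limited). The gripper opens to 87 mm and grips with 3 to 60 N. Pads are 19 mm wide; open, the fingers measure 117 mm over their backs; the gripper's body (75 mm by 190 mm) begins 51 mm behind the grasp point.
Start: joints at [1.227, 0.321, -0.07, 1.45, 0.023, 1.371, -0.057], TCP at [0.228, -0.609, 0.223] pointing down, gripper open.
Joint ranges: [-2.86, 2.86], [-0.3, 2.09], [-1.38, 1.24], [0.06, 2.45], [-1.56, 4.7], [0.09, 2.05], [-2.69, 2.69]. Speed limits (rad/s): [2.57, 2.57, 3.14, 3.14, 3.14, 3.14, 3.14].

## Interface

Orientations are given as a rotation vector (axis times angle).
In Python, from bench import monitor, read_camera, camera_params, close_job gives the robot as it stands. The module is installed in compiled form; this text tells all that it offers.
- The arm moves only by the shell command python3 -m crank 'ROWS' [OPENING]. ROWS is JSON, a list that holds one entry, the list of rows, each a list of 4 numbers: the shift along the tool's x, y, z in cm, then the turn about the tool's z in rad. A call has 1 to 12 rows; each row is the pose to reach, as a shift and turn from the pose commanded when the call began, along the tool's axes at that moment; what a row does not reach only later rows make up. A row lasts 1/8 s, in which the tool goes at most 62.5 mm and 10.7 degrees, less where a joint would pass 70% of its speed; a pose out of reach is approached as far as the arm can. A call with a gripper value outside its range is refused whole. OPENING is the finger opening in cm, from 0 to 8.7, set as the call begins (- or left out, the last holds). The fingers move at their own pace and stop on an object; the grip force is fixed at half the most. Time passes only in rows, so rows that repeat a pose let the fingers close. It gives the time, the measured TCP pose, the force, the opening and the grip force at its end, in the units of the state.
- monitor.observe(): the state, without advancing time (a new reading comes with each control period).
- read_camera(name): name is "scene" or "side" or "wrist"; returns (picture, depth): 480x640x3 uint8, red, green, blue; 480x640 float32, m along the optical axis (not along the pixel's ray), 0 where there is no reading.
- camera_params(name): a dict with "fx", "fy", "cx", "cy" (pixels), "dist" ([k1, k2, p1, p2, k3] as OpenCV has them; the pictures are not rectified), "rvec" (rotation vector, rad) and "tvec" (3), from world to camera coordinates, as OpenCV has them. Camera axes: x right, y down, z forward; pixel columns grow to the right and rows downward; lengths in m; the calibration is good to about 2 mm. A picture is of the moment at which its call begins: read the wrist's pose just before it. camera_params takes no time and is no camera call; for the wrist camera it gives the pose at the moment of the call.
- close_job(): hands the job in; it is judged then, once.
The state is a dict: "time_s": time; "q": joint angles; "dq": joint speeds; "joint_torque": joint torques, N m; "tcp_pos": TCP position; "eef_rot": TCP orientation; "wrist_force": force on the tool from outside, world axes, zero at the start; "moment": the same for the moment, N m; "width": finger opening in m; "finger_force": force on a finger pad.
Only numpy, scipy, OpenCV 4.12 (cv2) and the standard library are available. Lean on these libraries where they do the work, as an engineer would, in place of code of your own. Each camera call takes 0.05 s, during which the arm holds its last target. There are 200 camera calls.

## Task

Pick up the loose red T-handle key and fit its square socket fully down onto the brass square spindle at the front corner of the white curing cabinet, then turn the key clockwise (seen from above) to swing the amber spring door open to 45 degrees and hold it there, so that the repaired phone inside can be taken out. Work the door only by the key, without touching the door panel, and do not disturb the mouse, the phone on the bench or the bottle. The door springs shut if let go, so finish while still gripping the seated key and holding the door still at 45 degrees.

Things in the scene. Friction and masses are not known exactly. Their poses are not given: they have to be found in the camera images.
- key: Loose T-handle key, about 0.16 kg, standing upright. Origin: centre of its underside, z up. Steel hub 36 x 36 mm, 41 mm high, with a square bore 21.5 mm wide, 36 mm deep, open at the underside, sides parallel to the key's x and y. Over it a neck 13 mm across, then the red bar. Seated, its underside lies on the spindle's collar; fits in any quarter turn, with about 0.08 rad of turning play each way.
- key_bar (a point): Centre of the key's red bar, 63 mm above the key's origin, on the bore's axis. The bar is 90 mm long (key's x), 14 mm wide (y), 22 mm tall, from 52 to 74 mm above the origin. Grip it here across the 14 mm, fingertips above the hub's top.
- spindle (a point): Centre of the dark collar (48 mm across) at the foot of the brass square shaft, at the cabinet's front left corner seen from the robot, 145 mm above the bench; the seated key's origin lies here. It turns with the door: door shut, x points into the cabinet, y along the panel towards the shaft, z up.
- spindle_tip (a point): Centre of the shaft's top, 32 mm above the collar. The brass shaft is upright, 20 mm square for its lower 24 mm, sides parallel to the spindle point's x and y, then tapers over 8 mm to a 12 mm square top.
- door (a joint): Opening angle of the spring door about the spindle's vertical axis, rad: 0 shut, 0.785 at 45 degrees, end stop at 1.75. It opens clockwise seen from above, swinging towards the robot, and the spindle turns one to one with it. A spring shuts it: about 0.06 N m when shut, 0.12 N m at 45 degrees.
- panel: Door panel, not to be touched: amber sheet in a black frame with a yellow top edge, 10 mm thick, from 11 to 189 mm from the spindle's axis (along -y of its frame), 13 to 135 mm above the bench. Origin on the spindle's axis at bench level, axes as the spindle's.
- cabinet: White curing cabinet, fixed to the bench: 200 mm deep (x), 200 mm wide (y), 140 mm high, its open front towards -x of its own frame, closed by the door. Origin: centre of its underside. The spindle's axis is at x -114 mm, y +88 mm in this frame.
- mouse: Black computer mouse 100 x 58 x 26 mm, loose; origin at the centre of its underside. A bystander.
- phone: Phone lying on the bench, 148 x 72 x 9 mm, loose; origin at the centre of its underside. A bystander.
- cleaner: Blue bottle with a white cap, 48 mm across, 110 mm high, standing loose; origin at the centre of its underside. A bystander.
Things that resemble listed ones, but are neither listed nor needed, are in the scene too. Of the things shaped like the key, the steel one is meant.

How it is judged:
By the outcome, as a careful person would: the job done as asked, in the order asked, and still so for the second after the job is handed in, while the arm keeps its last pose, push and grip.
It also fails if it takes over 48 s, if anything falls off the work surface, if the arm or the gripper's body presses on something with over 40 N, if the wrist force passes 120 N, or if a joint passes its speed limit or range.

## Working session

There is one attempt and no reset: what is moved stays moved. The work goes in short steps, Python scripts to look and compute and a shell command to move; the robot and the scene stay as the last step left them, time stands still between calls to the robot, and variables do not carry over. Pictures are saved under pics/ and viewed, at most 10 in all, crops included, and the job is handed in when it is done.

```bash
mkdir -p pics
cat > h.py <<'E'
import numpy as np, cv2
from bench import monitor, read_camera, camera_params, close_job
from scipy.spatial.transform import Rotation as R
def snap(n,f):
    p=camera_params(n); im,d=read_camera(n); cv2.imwrite('pics/'+f+'.png',im[:,:,::-1]); np.savez('pics/'+f+'.npz',d=d,im=im,**{k:np.array(v) for k,v in p.items()}); return im,d,p
def load(f): return dict(np.load('pics/'+f+'.npz'))
def px2w(S,u,v,z=None,depth=None):
    K=np.array([[S['fx'],0,S['cx']],[0,S['fy'],S['cy']],[0,0,1.]])
    n=cv2.undistortPoints(np.array([[[u,v]]],float),K,S['dist'])[0,0]
    Rm=R.from_rotvec(np.ravel(S['rvec'])).as_matrix();t=np.ravel(S['tvec'])
    c=-Rm.T@t; r=Rm.T@np.array([n[0],n[1],1])
    if z is not None: return c+r*(z-c[2])/r[2]
    if depth is None: depth=S['d'][int(round(v)),int(round(u))]
    return c+r*depth
def cloud(S):
    K=np.array([[S['fx'],0,S['cx']],[0,S['fy'],S['cy']],[0,0,1.]])
    v,u=np.mgrid[0:480,0:640]
    n=cv2.undistortPoints(np.stack([u,v],-1).reshape(-1,1,2).astype(float),K,S['dist'])[:,0]
    Rm=R.from_rotvec(np.ravel(S['rvec'])).as_matrix();t=np.ravel(S['tvec'])
    P=np.c_[n,np.ones(len(n))]*S['d'].reshape(-1,1)
    return ((P-t)@Rm).reshape(480,640,3)
def w2px(S,P):
    K=np.array([[S['fx'],0,S['cx']],[0,S['fy'],S['cy']],[0,0,1.]])
    return cv2.projectPoints(np.array(P,float).reshape(-1,1,3),np.ravel(S['rvec']),np.ravel(S['tvec']),K,S['dist'])[0][:,0]
E
python3 - <<'E'
from h import *
for n in('scene','side','wrist'): snap(n,n+'0')
s=monitor.observe();print(s['tcp_pos'],s['eef_rot'],R.from_rotvec(s['eef_rot']).as_matrix().round(3))
a=cv2.imread('pics/scene0.png');
E
```

```text
[ 0.22746672 -0.60847124  0.22172061] [-3.09008330e+00 -5.58843249e-01  4.64441176e-04] [[ 0.937  0.35  -0.001]
 [ 0.35  -0.937  0.001]
 [-0.    -0.001 -1.   ]]
```

View pics/scene0.png

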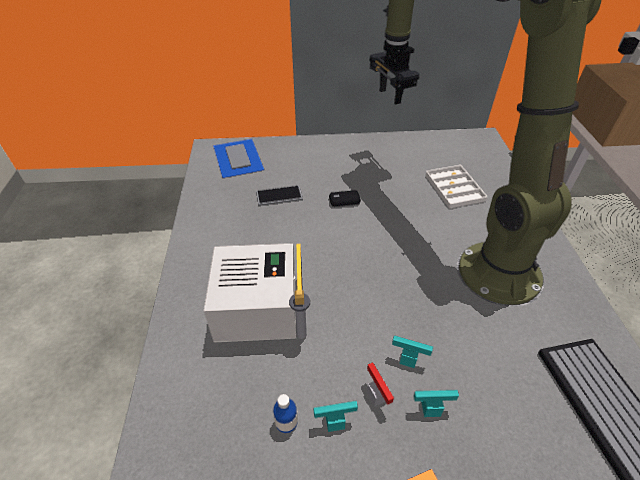

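View pics/side0.png

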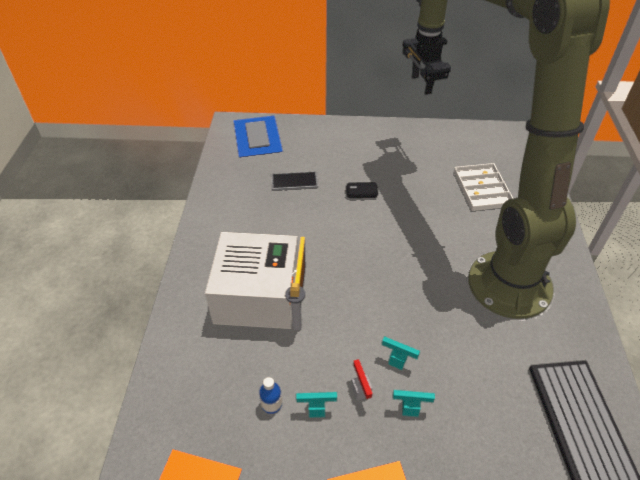

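The red key is at scene (380,383) and side (363,378), with three teal decoys close around it. The spindle collar is at scene (299,301) and side (295,294). Next I get the metric positions.

Run:
```python
from h import *
for f in('scene0','side0'):
    S=load(f);C=cloud(S);h=cv2.cvtColor(S['im'],cv2.COLOR_RGB2HSV).astype(int)
    red=((h[...,0]<6)|(h[...,0]>174))&(h[...,1]>180)&(h[...,2]>90)&(abs(C[...,0])<1.2)&(C[...,2]>.02)&(C[...,2]<.12)&(C[...,1]>.1)
    P=C[red];print(f,'red',len(P),P[:,2].min(),P[:,2].max())
    T=P[P[:,2]>np.percentile(P[:,2],60)]
    (c,wh,a)=cv2.minAreaRect(T[:,:2].astype(np.float32)*1000);print('top rect',c,wh,a,cv2.boxPoints((c,wh,a)).round(0).tolist())
    teal=(h[...,0]>80)&(h[...,0]<95)&(h[...,1]>120)&(C[...,2]>.03)
    n,l,st,ce=cv2.connectedComponentsWithStats(teal.astype(np.uint8))
    for i in range(1,n):
        if st[i,4]>60:
            Q=C[l==i];Q=Q[Q[:,2]>Q[:,2].max()-.008];print('teal',cv2.minAreaRect(Q[:,:2].astype(np.float32)*1000),Q[:,2].max())
    yel=(h[...,0]>18)&(h[...,0]<28)&(h[...,1]>180)&(C[...,2]>.1)&(C[...,2]<.2)
    Q=C[yel];print('yellow',cv2.minAreaRect(Q[:,:2].astype(np.float32)*1000),Q[:,2].mean())
    cab=(C[...,2]>.132)&(C[...,2]<.146)&(h[...,1]<40)&(h[...,2]>150)&(abs(C[...,1])<.6)
    n,l,st,ce=cv2.connectedComponentsWithStats(cab.astype(np.uint8));i=1+st[1:,4].argmax();Q=C[l==i]
    r=cv2.minAreaRect(Q[:,:2].astype(np.float32)*1000);print('cab',r,cv2.boxPoints(r).round().tolist(),np.median(Q[:,2]))
    u,v=(299,301) if f=='scene0' else (295,293)
    im=S['im'][v-30:v+30,u-40:u+40,::-1];k=(380,383) if f=='scene0' else (363,378)
    im2=S['im'][k[1]-30:k[1]+30,k[0]-40:k[0]+40,::-1]
    cv2.imwrite('pics/crop_'+f+'.png',cv2.resize(np.hstack([im,im2]),None,fx=5,fy=5,interpolation=cv2.INTER_CUBIC))
a=cv2.imread('pics/crop_scene0.png');b=cv2.imread('pics/crop_side0.png')
cv2.imwrite('pics/crops.png',np.vstack([a,b]))
```

```text
scene0 red 280 0.05628874508715041 0.07862708634636145
top rect (399.68634033203125, 339.18121337890625) (12.97034740447998, 85.48394775390625) 20.270305633544922 [[379.0, 377.0], [408.0, 297.0], [421.0, 301.0], [391.0, 382.0]]
teal ((553.3451538085938, 766.035400390625), (0.0, 0.0), 0.0) 0.9463812755826815
teal ((553.3451538085938, 766.035400390625), (0.0, 0.0), 0.0) 0.9463812755826815
teal ((553.3451538085938, 766.035400390625), (0.0, 0.0), 0.0) 0.9463812755826815
yellow ((560.0926513671875, 56.05052947998047), (149.893310546875, 9.559937477111816), 88.4385757446289) 0.13481180085412736
cab ((675.6709594726562, 79.50595092773438), (203.60670471191406, 199.904052734375), 89.5140380859375) [[575.0, -21.0], [775.0, -23.0], [776.0, 180.0], [577.0, 182.0]] 0.1398018156313515
side0 red 223 0.06193319727909746 0.08025764005928049
top rect (400.79949951171875, 338.36932373046875) (12.654156684875488, 87.64102172851562) 19.973119735717773 [[380.0, 377.0], [410.0, 295.0], [422.0, 299.0], [392.0, 382.0]]
teal ((311.70745849609375, 252.41778564453125), (16.281015396118164, 86.95877838134766), 64.79828643798828) 0.08141700736771203
teal ((458.8555603027344, 928.864990234375), (0.0, 0.0), 0.0) 1.1879529359948222
teal ((458.8555603027344, 928.864990234375), (0.0, 0.0), 0.0) 1.1879529359948222
yellow ((561.765625, 57.10588073730469), (148.36216735839844, 7.717088222503662), 89.30049133300781) 0.132194231212252
cab ((676.498046875, 78.67469787597656), (206.67892456054688, 198.859619140625), 89.03704071044922) [[575.0, -23.0], [774.0, -26.0], [778.0, 180.0], [579.0, 184.0]] 0.14126954031935077
```

View pics/crops.png

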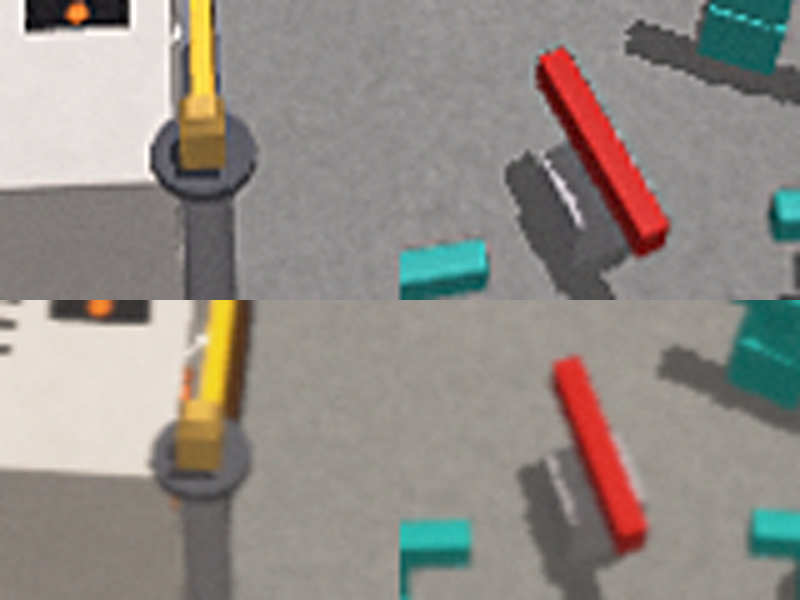

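The enlarged crops show the collar centre at scene (299.8,302.4) and side (295.2,294.4). The red bar sits on its steel hub. Next I compute the spindle position and the first approach.

```bash
cat >> h.py <<'E'
def delta(p,yaw_y_deg=None):
    s=monitor.observe();M=R.from_rotvec(s['eef_rot']).as_matrix()
    d=M.T@(np.array(p)-s['tcp_pos'])*100
    cur=np.degrees(np.arctan2(M[1,1],M[0,1]))
    t=0 if yaw_y_deg is None else -np.radians((yaw_y_deg-cur+180)%360-180)
    print('delta cm',d.round(2),'turn',round(t,3),'cur yaw',cur.round(2),'q',np.round(s['q'],2))
E
python3 - <<'E'
from h import *
for f,p,ts in(('scene0',(299.8,302.4),[(335,409),(436,396),(411,346)]),('side0',(295.2,294.4),[(316,398),(413,397),(400,348)])):
    S=load(f);print(f,px2w(S,*p,z=.145).round(4),[px2w(S,*t,z=.074).round(3)[:2] for t in ts])
delta([.47,-.28,.30],-35);delta([.50,-.0,.30],0);delta([.40,.339,.30],20)
E
```

```text
scene0 [0.5615 0.1747 0.145 ] [array([0.5  , 0.392]), array([0.29 , 0.379]), array([0.316, 0.26 ])]
side0 [0.5622 0.1707 0.145 ] [array([0.5  , 0.393]), array([0.29 , 0.378]), array([0.313, 0.258])]
delta cm [ 34.22 -22.28  -7.8 ] turn -0.602 cur yaw -69.5 q [ 1.23  0.32 -0.07  1.45  0.02  1.37 -0.06]
delta cm [ 46.84 -47.46  -7.76] turn -1.213 cur yaw -69.5 q [ 1.23  0.32 -0.07  1.45  0.02  1.37 -0.06]
delta cm [ 49.34 -82.71  -7.71] turn -1.562 cur yaw -69.5 q [ 1.23  0.32 -0.07  1.45  0.02  1.37 -0.06]
```

```bash
python3 -m crank '[[[6,-4,-7.8,-0.1],[12,-8,-7.8,-0.2],[18,-12,-7.8,-0.3],[24,-16,-7.8,-0.4],[29,-19,-7.8,-0.5],[34.2,-22.3,-7.8,-0.6],[37,-27,-7.8,-0.72],[40,-32,-7.8,-0.85],[43,-37.5,-7.8,-1.0],[46.8,-43,-7.8,-1.1],[46.8,-47.5,-7.8,-1.2],[46.8,-47.5,-7.8,-1.2]]]' 5
python3 - <<'E'
from h import *
delta([.48,.18,.3],10);delta([.40,.339,.2],20)
E
```

```text
time_s: 1.65
tcp_pos: [0.499, 0.005, 0.3007]
eef_rot: [-2.227, -2.215, -0.001]
wrist_force: [1.3, -1.0, -0.3]
width: 0.0502
finger_force: 0.0
delta cm [17.49 -2.    0.07] turn -0.18 cur yaw -0.31 q [ 0.61 -0.01 -0.67  1.67 -0.    1.48 -0.06]
delta cm [ 33.34 -10.09  10.08] turn -0.355 cur yaw -0.31 q [ 0.61 -0.01 -0.67  1.67 -0.    1.48 -0.06]
```

```bash
python3 -m crank '[[[6,-0.5,0,-0.06],[12,-1,0,-0.12],[17.5,-2,0,-0.18],[23,-4.5,0,-0.24],[28,-7.5,2,-0.3],[33.3,-10.1,6,-0.355],[33.3,-10.1,10,-0.355],[33.3,-10.1,10,-0.355],[33.3,-10.1,10,-0.355]]]'
python3 - <<'E'
from h import *
snap('wrist','w1');delta([.40,.339,.046],20)
S=load('w1');print(w2px(S,[[.4002,.3388,.074],[.4002,.3388,.0]]),S['tvec'])
E
```

```text
time_s: 2.78
tcp_pos: [0.4041, 0.3338, 0.2018]
eef_rot: [1.813, 2.565, 0.002]
wrist_force: [0.8, -0.0, 0.8]
width: 0.0504
finger_force: 0.0
delta cm [ 0.62 -0.3  15.63] turn -0.009 cur yaw 19.47 q [ 0.2   0.16 -1.01  1.76  0.14  1.29 -0.51]
[[320.39045766 220.39054338]
 [320.80437935 202.62394812]] [-0.49274069  0.14359702  0.42126179]
```

View pics/w1.png

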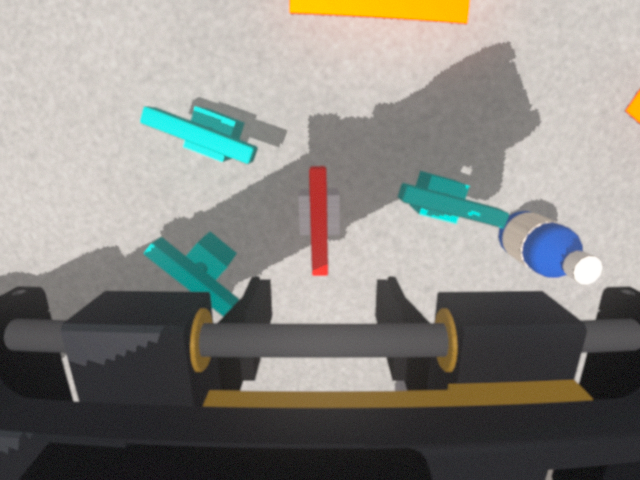

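Run:
```python
from h import *
S=load('w1');a=px2w(S,317.5,168,z=.074);b=px2w(S,320,274,z=.074);c=(a+b)/2
d=a-b;ang=np.degrees(np.arctan2(d[1],d[0]));print(a,b,c,ang,np.linalg.norm(d))
print('bottle',px2w(load('scene0'),284,399,z=.11),px2w(load('side0'),268,383,z=.11))
delta([c[0],c[1],.046],ang-90)
```

```text
[0.3842515  0.37741779 0.074     ] [0.4152342  0.29503088 0.074     ] [0.39974285 0.33622433 0.074     ] 110.6094413411444 0.08802006204258435
bottle [0.60094872 0.38034555 0.11      ] [0.60333063 0.38189288 0.11      ]
delta cm [ 0.37 -0.42 15.63] turn -0.02 cur yaw 19.47 q [ 0.2   0.16 -1.01  1.76  0.14  1.29 -0.51]
```

```bash
python3 -m crank '[[[0.4,-0.4,4,-0.02],[0.4,-0.4,8,-0.02],[0.4,-0.4,12,-0.02],[0.4,-0.4,14,-0.02],[0.4,-0.4,15.5,-0.02],[0.4,-0.4,15.5,-0.02],[0.4,-0.4,15.5,-0.02]]]'
python3 - <<'E'
from h import *
delta([.3998,.3365,.046],20.5);print(monitor.observe()['wrist_force'])
E
```

```text
time_s: 3.7
tcp_pos: [0.3987, 0.3374, 0.0467]
eef_rot: [1.785, 2.584, 0.003]
wrist_force: [-0.4, 0.2, 1.0]
width: 0.0497
finger_force: 0.0
delta cm [-0.12  0.07  0.07] turn 0.004 cur yaw 20.73 q [ 0.08  0.36 -0.94  1.94  0.34  1.02 -0.66]
[-0.37460363  0.16472964  0.97643679]
```

```bash
python3 -m crank '[[[0,0,0,0],[0,0,0,0],[0,0,0,0],[0,0,0,0],[0,0,0,0],[0,0,0,0],[0,0,0,0]]]' 0; python3 -m crank '[[[0,0,-1,0],[0,0,-4,0],[0,0,-9,0],[0,0,-14,0],[0,0,-19,0],[0,0,-19,0],[0,0,-19,0]]]'
python3 - <<'E'
from h import *
delta([.562,.171,.26],0)
E
```

```text
time_s: 4.58
tcp_pos: [0.3979, 0.3366, 0.0455]
eef_rot: [1.785, 2.585, -0.0]
wrist_force: [-0.5, 0.2, 0.1]
width: 0.0133
finger_force: 29.9
time_s: 5.45
tcp_pos: [0.3974, 0.3362, 0.235]
eef_rot: [1.785, 2.585, -0.002]
wrist_force: [-0.5, -0.6, -2.1]
width: 0.0137
finger_force: 29.9
delta cm [-21.28   9.54  -2.49] turn 0.362 cur yaw 20.75 q [ 0.22  0.13 -1.04  1.72  0.11  1.36 -0.47]
```

```bash
python3 -m crank '[[[0,0,-2.5,0],[-5,2,-2.5,0.1],[-10,4.5,-2.5,0.2],[-15,6.7,-2.5,0.3],[-19,8.5,-2.5,0.37],[-21.3,9.5,-2.5,0.37],[-21.3,9.5,-2.5,0.37],[-21.3,9.5,-2.5,0.37],[-21.3,9.5,-2.5,0.37]]]'
python3 - <<'E'
from h import *
delta([.562,.171,.26],-.7)
ims=[]
for n in('scene','side','wrist'):
    im,d,p=snap(n,n+'2');S=load(n+'2')
    if n=='wrist':
        ims.append(cv2.resize(im,(800,600))); continue
    u,v=w2px(S,[[.562,.171,.19]])[0].astype(int); print(u,v)
    c=im[v-37:v+38,u-50:u+50];cv2.imwrite('pics/z_'+n+'.png',cv2.resize(c,(400,300),interpolation=cv2.INTER_CUBIC)[:,:,::-1])
a=cv2.hconcat([cv2.imread('pics/z_scene.png'),cv2.imread('pics/z_side.png')]);w=cv2.resize(cv2.imread('pics/wrist2.png'),(400,300))
cv2.imwrite('pics/v2.png',cv2.vconcat([a,cv2.hconcat([w,w*0])]))
E
```

```text
time_s: 6.58
tcp_pos: [0.5609, 0.1731, 0.2607]
eef_rot: [-2.226, -2.217, 0.0]
wrist_force: [0.4, -0.5, -2.2]
width: 0.0137
finger_force: 29.9
delta cm [-0.21  0.11  0.07] turn 0.008 cur yaw -0.24 q [ 0.37  0.27 -0.85  1.53  0.2   1.44 -0.5 ]
298 288
294 282
```

View pics/v2.png

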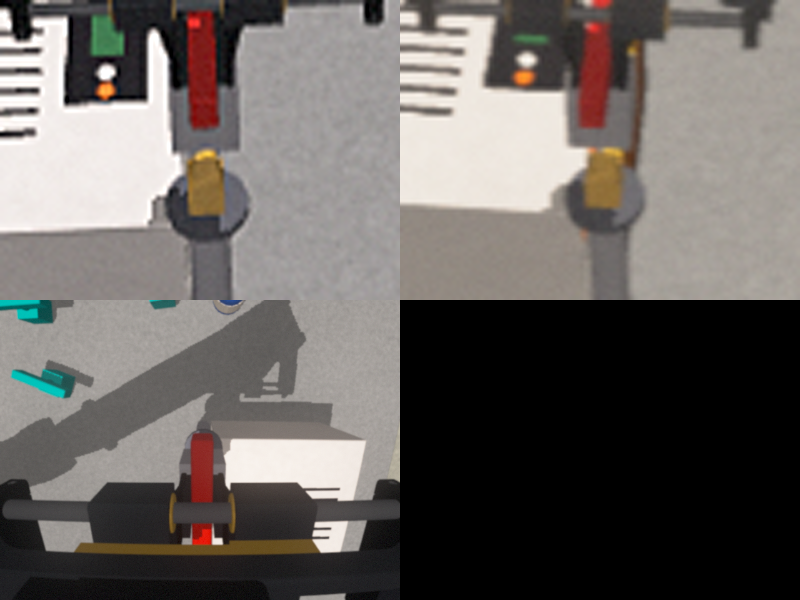

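The shaft and the hub are both visible in the two left-hand views, with the hub right over the brass tip (scene crop x≈205 for both). I overlay predicted outlines to get the relative offset.

```bash
cat > ov.py <<'E'
from h import *
def box(c,yaw,hx,hy,z0,z1,hx1=None,hy1=None):
    hx1=hx1 or hx;hy1=hy1 or hy;M=R.from_euler('z',yaw,degrees=True).as_matrix()
    P=[[sx*a,sy*b,z] for z,a,b in((z0,hx,hy),(z1,hx1,hy1)) for sx,sy in((1,1),(1,-1),(-1,-1),(-1,1))]
    return np.array(P)@M.T+[c[0],c[1],0]
E8=[(0,1),(1,2),(2,3),(3,0),(4,5),(5,6),(6,7),(7,4),(0,4),(1,5),(2,6),(3,7)]
def overlay(S,spin,syaw,key,kz,kyaw,ctr,out,z=10,w=40,h=30*2):
    u,v=w2px(S,[ctr])[0].astype(int);x0,y0=u-w//2,v-h//2
    im=cv2.resize(S['im'][y0:y0+h,x0:x0+w,::-1],None,fx=z,fy=z,interpolation=cv2.INTER_CUBIC)
    def dr(B,col):
        p=((w2px(S,B)-[x0,y0]+.5)*z).astype(int)
        for a,b in E8: cv2.line(im,tuple(map(int,p[a])),tuple(map(int,p[b])),col,1)
    dr(box(spin,syaw,.010,.010,.145,.169),(0,255,0));dr(box(spin,syaw,.010,.010,.169,.177,.006,.006),(0,255,0))
    dr(box(key,kyaw,.018,.018,kz,kz+.041),(255,0,255));dr(box(key,kyaw,.007,.045,kz+.052,kz+.074),(255,255,0))
    t=np.linspace(0,2*np.pi,40);p=((w2px(S,np.c_[spin[0]+.024*np.cos(t),spin[1]+.024*np.sin(t),t*0+.145])-[x0,y0]+.5)*z).astype(np.int32)
    cv2.polylines(im,[p],True,(255,255,255),1)
    return im
E
python3 - <<'E'
from ov import *
o=[overlay(load(n),(.562,.171),-.7,(.5609,.1731),.215,-.24,(.562,.175,.19),None) for n in('scene2','side2')]
cv2.imwrite('pics/ov2.png',cv2.hconcat(o))
E
```

```text
(no output)
```

View pics/ov2.png

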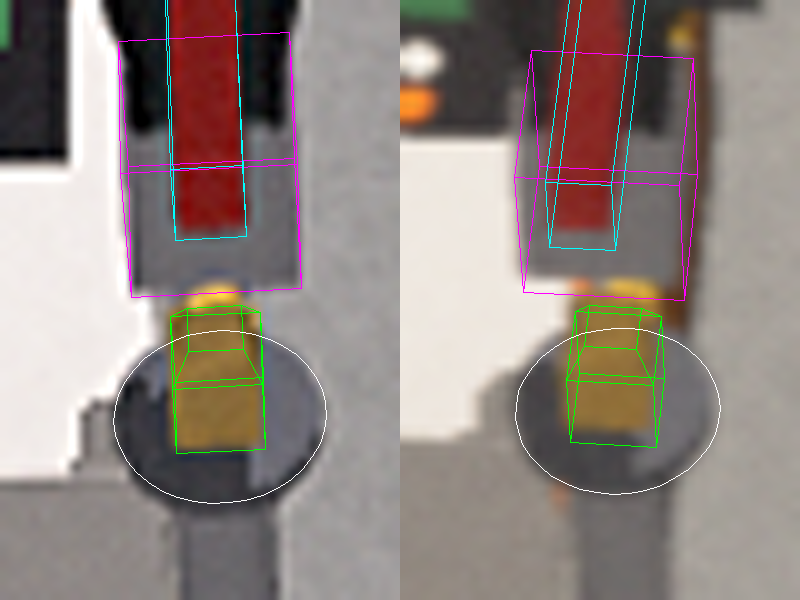

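Hub and shaft show the same bias in each view: about (-1,-4) px×10 in scene and (-9,-16) in side. So the estimates agree to better than 1 mm. I shift across and lower onto the taper.

```bash
python3 -m crank '[[[-0.2,0.1,0,0.01],[-0.2,0.1,0,0.01],[-0.2,0.1,2,0.01],[-0.2,0.1,3.5,0.01],[-0.2,0.1,4,0.01],[-0.2,0.1,4.5,0.01],[-0.2,0.1,4.5,0.01],[-0.2,0.1,4.5,0.01]]]'
python3 - <<'E'
from h import *
delta([.562,.171,.1905],-.7);s=monitor.observe();print(s['wrist_force'],s['moment'])
E
```

```text
time_s: 7.72
tcp_pos: [0.5634, 0.1693, 0.216]
eef_rot: [2.241, 2.201, 0.001]
wrist_force: [-0.2, -0.2, -2.5]
width: 0.0138
finger_force: 29.9
delta cm [ 0.17 -0.14  2.55] turn -0.006 cur yaw -1.03 q [ 0.37  0.29 -0.84  1.6   0.22  1.35 -0.52]
[-0.2434104  -0.17399902 -2.51676223] [ 0.01543287 -0.10881783 -0.02084053]
```

Run:
```python
from ov import *
for n in('scene','side','wrist','wrist'):
    snap(n,n+'3');s=monitor.observe();print(s['tcp_pos'].round(4) if hasattr(s['tcp_pos'],'round') else s['tcp_pos'],R.from_rotvec(s['eef_rot']).as_matrix()[:2,1].round(4))
o=[overlay(load(n+'3'),(.562,.171),-.7,(.562,.171),.1705,-.7,(.562,.175,.18),None) for n in('scene','side')]
cv2.imwrite('pics/ov3.png',cv2.hconcat(o))
```

```text
[0.5634 0.1692 0.216 ] [ 0.9998 -0.018 ]
[0.5634 0.1692 0.216 ] [ 0.9998 -0.0181]
[0.5633 0.1692 0.2159] [ 0.9998 -0.018 ]
[0.5633 0.1692 0.2159] [ 0.9998 -0.018 ]
```

View pics/ov3.png

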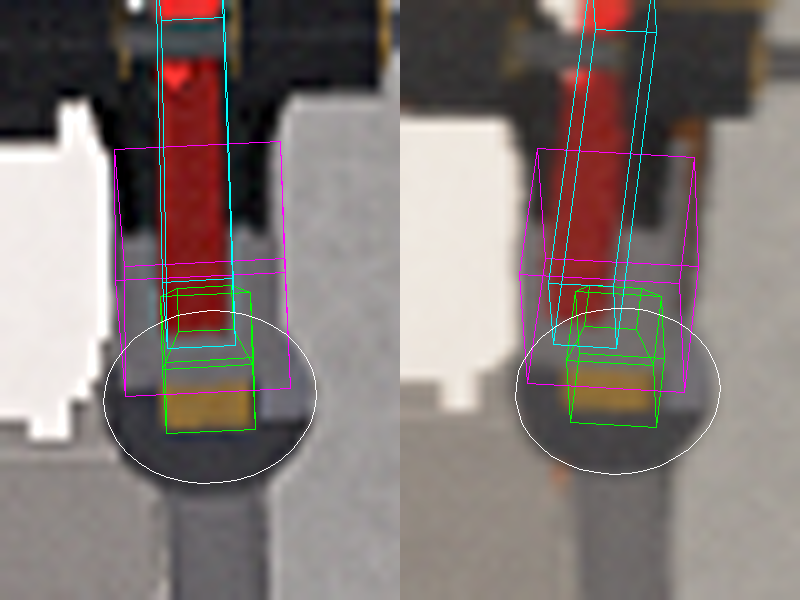

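The hub sits slightly up and left of the shaft in both views, so it is about 1 mm off towards -y/+x, which agrees with the TCP reading. I correct that and lower gently.

```bash
python3 -m crank '[[[0.14,-0.11,0,0],[0.14,-0.11,0,0],[0.14,-0.11,0.3,0],[0.14,-0.11,0.6,0],[0.14,-0.11,0.9,0],[0.14,-0.11,0.9,0]]]'
python3 - <<'E'
from h import *
delta([.562,.171,.1905],-.7);s=monitor.observe();print(s['wrist_force'],s['moment'])
E
```

```text
time_s: 8.68
tcp_pos: [0.5619, 0.1704, 0.2061]
eef_rot: [-2.241, -2.201, 0.001]
wrist_force: [0.4, 1.0, -1.4]
width: 0.014
finger_force: 29.9
delta cm [0.06 0.01 1.56] turn -0.006 cur yaw -1.03 q [ 0.36  0.3  -0.84  1.61  0.23  1.34 -0.53]
[ 0.37461351  1.01839541 -1.4146612 ] [-0.04542361 -0.0361525   0.0297154 ]
```

```bash
python3 -m crank '[[[0,0,0.4,0],[0,0,0.8,0],[0,0,1.2,0],[0,0,1.4,0],[0,0,1.5,0],[0,0,1.6,0],[0,0,1.6,0]]]'
python3 - <<'E'
from h import *
delta([.562,.171,.1905],-.7);s=monitor.observe();print(s['wrist_force'],s['moment'])
E
```

```text
time_s: 9.55
tcp_pos: [0.562, 0.1705, 0.1905]
eef_rot: [2.241, 2.201, -0.0]
wrist_force: [-0.4, 0.1, -2.6]
width: 0.0138
finger_force: 29.9
delta cm [ 0.05 -0.    0.  ] turn -0.006 cur yaw -1.03 q [ 0.36  0.31 -0.84  1.63  0.23  1.31 -0.53]
[-0.35795937  0.13662613 -2.56806491] [-0.14443214 -0.15174234  0.01745843]
```

```bash
python3 -m crank '[[[0,0,0.1,0],[0,0,0.1,0],[0,0,0.1,0]]]' ; python3 -m crank '[[[0,0,0.1,0],[0,0,0.1,0]]]'
```

```text
time_s: 9.93
tcp_pos: [0.5623, 0.1705, 0.1903]
eef_rot: [2.241, 2.201, 0.001]
wrist_force: [-0.8, -0.9, 6.3]
width: 0.0138
finger_force: 29.9
time_s: 10.18
tcp_pos: [0.5627, 0.1705, 0.1902]
eef_rot: [2.241, 2.2, 0.002]
wrist_force: [-1.7, -2.8, 10.0]
width: 0.0134
finger_force: 30.0
```

Contact comes at z 0.190, so the key is down on the collar. I relax the push a little and turn clockwise.

```bash
python3 -m crank '[[[0,0,-0.1,0.08],[0,0,-0.1,0.16],[0,0,-0.1,0.24],[0,0,-0.1,0.32],[0,0,-0.1,0.4],[0,0,-0.1,0.48],[0,0,-0.1,0.56],[0,0,-0.1,0.64],[0,0,-0.1,0.72],[0,0,-0.1,0.8],[0,0,-0.1,0.8],[0,0,-0.1,0.8]]]'
python3 - <<'E'
from ov import *
delta([.562,.171,.1905],-50);s=monitor.observe();print(s['wrist_force'],s['moment'])
for n in('scene','side'): 
    S=(snap(n,n+'4'),load(n+'4'))[1];C=cloud(S);h=cv2.cvtColor(S['im'],cv2.COLOR_RGB2HSV).astype(int)
    yel=(h[...,0]>18)&(h[...,0]<30)&(h[...,1]>150)&(C[...,2]>.12)&(C[...,2]<.145)&(C[...,0]<.6)&(C[...,0]>.3)
    Q=C[yel][:,:2];c=Q.mean(0);w=np.linalg.svd(Q-c)[2][0];w=w*np.sign(-w[1]);print(len(Q),c,np.degrees(np.arctan2(-w[0],-w[1])),np.degrees(np.arctan2(.562-c[0],.171-c[1])))
a=cv2.hconcat([load(n)['im'][190:390,200:400,::-1] for n in('scene4','side4')]);cv2.imwrite('pics/v4.png',cv2.resize(a,None,fx=2,fy=2))
E
```

```text
time_s: 11.68
tcp_pos: [0.5637, 0.1697, 0.1904]
eef_rot: [2.92, 1.155, 0.005]
wrist_force: [4.5, -2.9, 5.0]
width: 0.0135
finger_force: 30.0
delta cm [-0.03 -0.21 -0.01] turn 0.055 cur yaw -46.84 q [ 0.27  0.28 -0.72  1.64  0.19  1.3  -1.3 ]
[ 4.47821886 -2.91328888  5.00587049] [-0.85802511 -0.97085353  0.13305864]
78 [0.4572765  0.05443179] 40.16650816711879 41.9361487228215
119 [0.4582049  0.05182581] 41.658424058963945 41.0543285375937
```

View pics/v4.png

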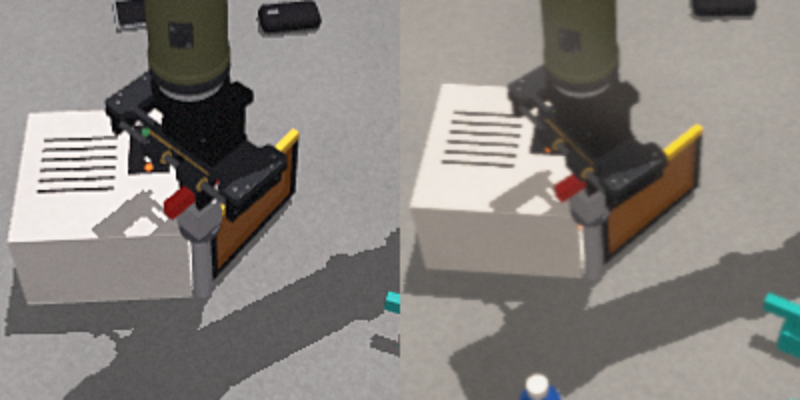

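The door is open at roughly 41°, the key is still seated and gripped, and the panel is clear of the gripper. I measure the door angle against the closed picture.

```bash
cat > da.py <<'E'
from ov import *
def door(f):
    S=load(f);h=cv2.cvtColor(S['im'],cv2.COLOR_RGB2HSV).astype(int);C=cloud(S)
    b=np.array([-.1,-.4]) if f.startswith('scene') else np.array([-.9,-1.6])
    m=(h[...,0]>22)&(h[...,0]<31)&(h[...,1]>170)&(h[...,2]>130)&(C[...,2]>.11)&(C[...,2]<.15)&(C[...,0]<.6)&(C[...,0]>.3)&(abs(C[...,1])<.25)
    v,u=np.nonzero(m);P=np.array([px2w(S,x-b[0],y-b[1],z=.135)[:2] for x,y in zip(u,v)])-[.562,.1705]
    r=np.hypot(*P.T);P=P[(r>.1)&(r<.192)];r=np.hypot(*P.T)
    a=np.degrees(np.arctan2(-P[:,0],-P[:,1]));w=r
    return len(P),np.average(a,weights=w).round(2),a[r>.165].mean().round(2),r.max().round(4)
E
python3 - <<'E'
from da import *
for f in('scene0','side0','scene4','side4'): print(f,door(f))
delta([.562,.1705,.1904],-50)
E
```

```text
scene0 (89, np.float64(0.61), np.float64(0.66), np.float64(0.1871))
side0 (72, np.float64(1.27), np.float64(1.31), np.float64(0.1854))
scene4 (35, np.float64(41.82), np.float64(41.82), np.float64(0.187))
side4 (62, np.float64(42.44), np.float64(42.43), np.float64(0.1865))
delta cm [-0.07 -0.17 -0.  ] turn 0.055 cur yaw -46.85 q [ 0.27  0.28 -0.72  1.64  0.19  1.3  -1.3 ]
```

Closed-to-now difference: 41.2° from both cameras. It needs +3.8° (0.067 rad).

```bash
python3 -m crank '[[[-0.05,-0.1,0,0.03],[-0.05,-0.1,0,0.069],[-0.05,-0.1,0,0.069],[-0.05,-0.1,0,0.069],[-0.05,-0.1,0,0.069],[-0.05,-0.1,0,0.069]]]'
python3 - <<'E'
from da import *
for n,b in(('scene',.61),('side',1.27)): snap(n,n+'5');d=door(n+'5');print(d,d[1]-b)
delta([.562,.1705,.1904],-50);s=monitor.observe();print(s['wrist_force'],s['moment'],s['finger_force'],s['width'])
E
```

```text
time_s: 12.52
tcp_pos: [0.5635, 0.1697, 0.1904]
eef_rot: [2.958, 1.052, 0.007]
wrist_force: [6.4, -3.0, 3.1]
width: 0.0139
finger_force: 30.0
(38, np.float64(45.71), np.float64(45.68), np.float64(0.1863)) 45.1
(76, np.float64(46.55), np.float64(46.41), np.float64(0.187)) 45.279999999999994
delta cm [-0.07 -0.16  0.  ] turn -0.015 cur yaw -50.84 q [ 0.26  0.27 -0.71  1.64  0.19  1.29 -1.37]
[ 7.54782084 -3.28226473  3.88707148] [-0.88999296 -1.46898638  0.10925676] 30.002146270126104 0.013666503478765224
```

```bash
python3 -m crank '[[[0,0,0,0],[0,0,0,0],[0,0,0,0],[0,0,0,0],[0,0,0,0],[0,0,0,0],[0,0,0,0],[0,0,0,0]]]'
python3 - <<'E'
from da import *
for n,b in(('scene',.61),('side',1.27)): snap(n,n+'6');d=door(n+'6');print(d,d[1]-b)
a=[load(n)['im'][150:450,200:480,::-1] for n in('scene6','side6')];cv2.imwrite('pics/v6.png',cv2.resize(cv2.hconcat(a),None,fx=1.4,fy=1.4))
E
```

```text
time_s: 13.62
tcp_pos: [0.5635, 0.1697, 0.1904]
eef_rot: [2.958, 1.052, 0.007]
wrist_force: [6.3, -3.3, 3.3]
width: 0.0136
finger_force: 30.0
(42, np.float64(45.76), np.float64(45.71), np.float64(0.187)) 45.15
(76, np.float64(46.55), np.float64(46.41), np.float64(0.187)) 45.279999999999994
```

View pics/v6.png

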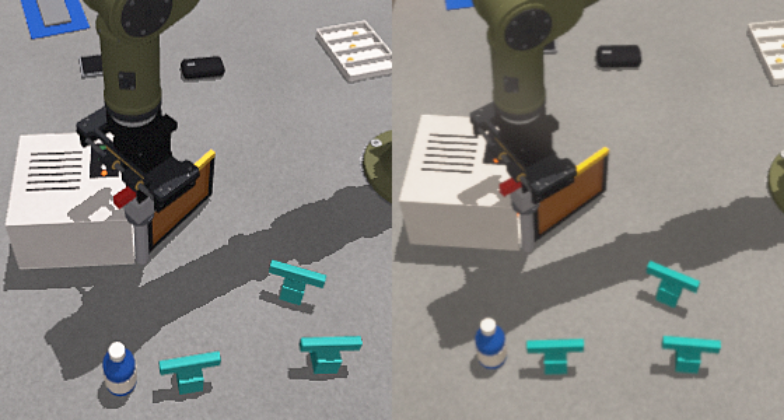

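The door holds still at about 45.2°. The key is seated on the collar and gripped, and the bottle, mouse and phone are undisturbed.

```bash
python3 -c "
from bench import close_job; print(close_job())"
```

```text
the job is handed in; nothing more can be done
None
```

The key is seated on the spindle and still gripped, holding the door still at about 45.2° by the camera measurements, and the job was handed in at about 14 s without touching the mouse, phone or bottle.

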